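Fetch the gold spool from behind two tall spools

ROBOT

A 6-joint arm with a two-finger parallel gripper is mounted at the origin on the work surface. World frame = base frame: x ahead of the robot, y to its left, z up, the work surface at z = 0. Lengths are in m, angles in rad, forces in N, time in s.
With the tool pointing down it reaches from about 0.325 to 0.775 m from the base axis. Payload 9.3 kg.
Tool frame: the origin (TCP) lies midway between the tips of the shut fingers; the grasp point (between the pads) lies 19 mm behind it; z points along the fingers, y is the direction in which the jaws open and shut (so a half turn about z gives the same grasp; the last joint's range is limited). The gripper opens to 85 mm and grips with 20 to 120 N. Pads are 22 mm wide; open, the fingers measure 114 mm over their backs; the gripper's body (76 mm by 85 mm) begins 54 mm behind the grasp point. The pads swing forward as they close: fully open they stand 13 mm farther back than shut.
Start: joints at [-1.337, 0.259, 0.021, 1.334, 0, 1.418], TCP at [0.207, -0.509, 0.231] pointing down, gripper open.
Joint ranges: [-3.04, 3.04], [-0.91, 1.82], [-1.04, 1.36], [-1.92, 1.95], [-1.52, 1.45], [-3.14, 3.14]. Speed limits (rad/s): [2.22, 2.22, 2.79, 3.14, 3.14, 3.14].

INTERFACE

Orientations are given as a unit quaternion [w, x, y, z].
In Python, from rig import get_obs, get_image, calibration, close_job, trace, tip_of gives the robot as it stands.
- The arm moves only by the tool move_arm, never from a script. Its argument "targets" is a list of rows, each a list of 5 numbers: the closure in counts, from 0 (fully open) to 255 (shut), then the shift along the tool's x, y, z in units of 40 mm (1.0 is 40 mm), then the turn about the tool's z in units of 10 degrees (1.0 is 10 degrees). A call has 1 to 20 rows; each row shifts and turns the commanded pose from where the row before left it, along the tool's axes as they then stand; what a row does not reach is not made up. A row lasts 1/8 s, in which the tool goes at most 62.5 mm and 10.7 degrees, less where a joint would pass 70% of its speed; a pose out of reach is approached as far as the arm can. A call is refused whole if a number of a shift passes 1 or a number of a turn 1, either way. A call with a gripper value outside its range is refused whole. The fingers move at their own pace and stop on an object; the grip force is fixed at half the most. Time passes only in rows, so rows that do not move let the fingers close. It gives the time, the measured TCP pose, the force and the opening at its end, in the units of the state.
- get_obs(): the state, without advancing time (a new reading comes with each control period).
- get_image(name): name is "scene" or "top" or "wrist"; returns (picture, depth): 384x512x3 uint8, red, green, blue; 384x512 float32, m along the optical axis (not along the pixel's ray), 0 where there is no reading.
- calibration(name): a dict with "intrinsics" (3x3 intrinsics, pixels), "xyz" and "rotation" of the camera in the world; the wrist camera has in their place "mount" (4x4, takes a point from camera to tool coordinates, whose origin is the TCP and whose axes are the flange's). Camera axes: x right, y up, looking along -z (the intrinsics and any distortion apply to the point x, -y, -z); pixel columns grow to the right and rows downward; lengths in m; the calibration is good to about 2 mm. A picture is of the moment at which its call begins: read the wrist's pose just before it. calibration takes no time and is no camera call.
- close_job(): hands the job in, once; it reports no verdict.
Trained networks look in the newest picture that a camera, given by its name, has taken for a name from the list of things; names that differ only in an ending like _2 or _b are one class to them, and where a whole thing is asked for, a point or a joint stands for the part that bears it (a point fixed in the world has none). Each returns a list of dicts, best first, with "p" (0 to 1); they miss things now and then, are a little off and sometimes report something else, mostly with a low value. They report only what shows in the picture. A call takes as long as a camera call. They do not tell look-alikes from the thing itself.
- trace(camera, query): "mask" (384x512 bool, what is visible of it).
- tip_of(camera, query): "point" ([x, y, z] in m, in world coordinates, good to about 4 mm: a listed point, or the origin of a listed thing).
The state is a dict: "t": time; "q": joint angles; "joint_velocities": joint speeds; "tau": joint torques, N m; "tool_pos": TCP position; "tool_rot": TCP orientation; "ft_force": force on the tool from outside, world axes, zero at the start; "torque": the same for the moment, N m; "width": finger opening in m.
Only numpy, scipy, OpenCV 4.12 (cv2) and the standard library are available. Lean on these libraries where they do the work, as an engineer would, in place of code of your own. Each camera call takes 0.05 s, during which the arm holds its last target. There are 200 camera calls.

TASK

Load the gold spool into the green cup of the thread feed. The tall blue and the tall orange spool stand in its way: first stand both of them in the white side tray and leave the gold one where it is until that is done, then set the gold spool down in the cup, and only then put the blue spool back on the blue disc and the orange one back on the orange disc, each well centred. Keep every spool upright throughout and leave the small rose and teal spools where they are.

Things in the scene. Friction and masses are not known exactly. Their poses are not given: they have to be found in the camera images.
- gold_c (a point): The spool to load, short; it stands on the dark stock board just behind and between the two tall spools, its axis about 65 mm from each of theirs: too near for a gripper while they are there. Upright cylinder, diameter 52, height 56, wound with gold thread, small grey metal disc with a black hole on its top. The point is at its centre, half-way up; z is its axis, up. 0.1 to 0.35 kg.
- blue_c (a point): Tall blue spool in the way; at the start it stands on the blue disc. Being tall it must be gripped in its upper third. Upright cylinder, diameter 52, height 120, wound with blue thread, small grey metal disc with a black hole on its top. The point is at its centre, half-way up; z is its axis, up. 0.1 to 0.35 kg.
- orange_c (a point): Tall orange spool in the way; at the start it stands on the orange disc. Being tall it must be gripped in its upper third. Upright cylinder, diameter 52, height 120, wound with orange thread, small grey metal disc with a black hole on its top. The point is at its centre, half-way up; z is its axis, up. 0.1 to 0.35 kg.
- rose_c (a point): Bystander, short, at one of the far corners of the stock board; not to be moved. Upright cylinder, diameter 52, height 56, wound with rose-pink thread, small grey metal disc with a black hole on its top. The point is at its centre, half-way up; z is its axis, up. 0.1 to 0.35 kg.
- teal_c (a point): Bystander, short, at the other far corner of the stock board; not to be moved. Upright cylinder, diameter 52, height 56, wound with dark teal thread, small grey metal disc with a black hole on its top. The point is at its centre, half-way up; z is its axis, up. 0.1 to 0.35 kg.
- seat_blue_top (a point): Blue disc, diameter 70, 3 thick, lying on the dark stock board (a fixed slab 210 x 200, 12 thick). The point is the centre of its upper face; x and y run along the board's sides: the two discs lie 108 apart along y, the gold spool's place about 35 farther along +x, midway between them, the rose and teal spools 102 along +x from the discs. All fixed but the spools.
- seat_orange_top (a point): Orange disc, diameter 70, 3 thick, on the same stock board as the blue one. The point is the centre of its upper face; axes as for the blue disc.
- tray_in (a point): White fixed tray on the table, to the left or right of the stock board: outside 130 (its x) by 200 (its y), walls 4 thick and 10 high above its floor. The point is the centre of its inner floor. Both tall spools fit in it side by side along y.
- feed_in (a point): Thread feed, a fixed white block 30 high, 100 wide, 200 long, on the other side of the stock board from the tray, with a round green cup on it. The point is the centre of the cup's inner floor; the cup is 78 across inside and its rim stands 6 above that floor. A steel guide post, 94 high above the block, stands 115 along +x from the point, with a short cross arm at its top that spans y = -25 to +25.
Things that resemble listed ones, but are neither listed nor needed, are in the scene too. There is more than one size of the part that bears blue_c; the job needs the larger.

How it is judged:
By the outcome, as a careful person would: the job done as asked, in the order asked, and still so for the second after the job is handed in, with the robot touching nothing.
It also fails if it takes over 128 s, if anything falls off the work surface, if the arm or the gripper's body presses on something with over 40 N, if the wrist force passes 120 N, or if a joint passes its speed limit or range.

## Working session

There is one attempt and no reset: what is moved stays moved. The work goes in short steps, Python scripts to look and compute and a tool call to move; the robot and the scene stay as the last step left them, time stands still between calls to the robot, and variables do not carry over. Pictures are saved under pics/ and viewed, about 12 in all and at most 16, crops included, and the job is handed in when it is done.

Besides the shell and the picture viewer there is one more tool, called after "Call:" as name(argument=value, ...) on one line, values as JSON. move_arm: Moves the arm, as the interface text tells. Its arguments: {"type":"object","properties":{"targets":{"type":"array","items":{"type":"array","items":{"type":"number"}}}},"required":["targets"]}

```bash
mkdir -p pics; ls
cat > h.py <<'E'
import numpy as np,cv2
from rig import *
def save(n,f):
    im,d=get_image(n); cv2.imwrite(f,im[:,:,::-1]); return im,d
E
python3 - <<'E'
from h import *
o=get_obs(); print(o['t'],o['tool_pos'],o['tool_rot'],o['width'],o['ft_force'])
save('scene','pics/s1.png');save('top','pics/t1.png')
for c in ('scene','top'):
    k=calibration(c);print(c,k)
for q in 'gold_c blue_c orange_c rose_c teal_c seat_blue_top seat_orange_top tray_in feed_in'.split():
    for c in('top','scene'):
        print(q,c,[(round(r['p'],2),np.round(r['point'],3)) for r in tip_of(c,q)][:4])
E
```

```text
pics
0.0 [ 0.20738434 -0.50909198  0.23065886] [-6.73866553e-04  9.81356621e-01  1.92194504e-01 -4.04067320e-05] 0.08548546345822994 [-0.13384607 -0.35835308  0.56957835]
scene {'intrinsics': array([[436.47803022,   0.        , 267.21719338],
       [  0.        , 436.47803022, 189.05881876],
       [  0.        ,   0.        ,   1.        ]]), 'xyz': array([1.18080693, 0.18046756, 0.90648571]), 'rotation': array([0.58786918, 0.19213181, 0.25776059, 0.74233057])}
top {'intrinsics': array([[384.59039444,   0.        , 257.17902593],
       [  0.        , 384.59039444, 196.18392367],
       [  0.        ,   0.        ,   1.        ]]), 'xyz': array([ 0.40118847, -0.01124681,  0.86689266]), 'rotation': array([ 0.70545677,  0.07368052, -0.05517616, -0.70274997])}
gold_c top [(0.92, array([0.582, 0.016, 0.044]))]
gold_c scene [(0.78, array([0.582, 0.014, 0.042]))]
blue_c top [(0.83, array([0.587, 0.199, 0.043]))]
blue_c scene [(0.67, array([0.56 , 0.077, 0.072])), (0.61, array([0.589, 0.2  , 0.039]))]
orange_c top [(0.91, array([ 0.527, -0.028,  0.073])), (0.34, array([0.444, 0.31 , 0.034]))]
orange_c scene [(0.79, array([ 0.53 , -0.026,  0.077]))]
rose_c top [(0.61, array([ 0.627, -0.053,  0.036]))]
rose_c scene [(0.87, array([ 0.623, -0.054,  0.036])), (0.58, array([ 0.528, -0.02 ,  0.013]))]
teal_c top [(0.7, array([0.657, 0.052, 0.035]))]
teal_c scene [(0.72, array([0.653, 0.051, 0.04 ]))]
seat_blue_top top [(0.62, array([0.559, 0.081, 0.016]))]
seat_blue_top scene [(0.52, array([0.564, 0.074, 0.015]))]
seat_orange_top top [(0.74, array([ 0.526, -0.023,  0.015]))]
seat_orange_top scene [(0.39, array([ 0.526, -0.02 ,  0.013]))]
tray_in top [(0.92, array([ 0.455, -0.308,  0.004]))]
tray_in scene [(0.92, array([ 0.454, -0.308,  0.005]))]
feed_in top [(0.71, array([0.445, 0.309, 0.036])), (0.47, array([0.558, 0.078, 0.073]))]
feed_in scene [(0.86, array([0.442, 0.309, 0.034]))]
```

View pics/s1.png

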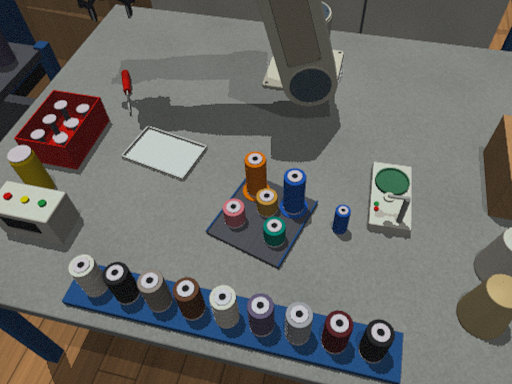

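View pics/t1.png

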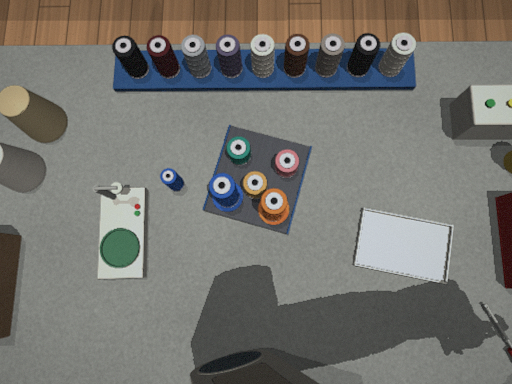

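The scene shows the stock board with the tall blue spool at about (294,190) and orange at (255,175). Gold (267,200), rose (234,212) and teal (274,232) are on the same board. The tray is at (165,152), the feed cup at (393,181), and the small blue decoy stands off the board at (342,219). I'll refine the positions from depth.

```bash
cat >> h.py <<'E'
from scipy.spatial.transform import Rotation as R
def cloud(n):
    k=calibration(n)
    if 'mount' in k:
        o=get_obs();T=np.eye(4);T[:3,:3]=R.from_quat(np.roll(o['tool_rot'],-1)).as_matrix();T[:3,3]=o['tool_pos'];T=T@np.array(k['mount'])
    else:
        T=np.eye(4);T[:3,:3]=R.from_quat(np.roll(k['rotation'],-1)).as_matrix();T[:3,3]=k['xyz']
    im,d=get_image(n);K=np.array(k['intrinsics']);D=k.get('distortion')
    v,u=np.mgrid[:384,:512]
    P=np.stack([(u-K[0,2])/K[0,0]*d,-(v-K[1,2])/K[1,1]*d,-d],-1)
    W=P@T[:3,:3].T+T[:3,3]; W[d<=0]=np.nan
    return im,W
def top(W,xy,zlo,zhi,r=.05):
    m=(np.hypot(W[...,0]-xy[0],W[...,1]-xy[1])<r)&(W[...,2]>zlo)&(W[...,2]<zhi)
    p=W[m]
    if len(p)<10: return None
    (c,rad)=cv2.minEnclosingCircle(p[:,:2].astype(np.float32))
    return np.round([c[0],c[1],rad,np.median(p[:,2]),len(p)],4),np.round(p[:,:2].mean(0),4)
E
python3 - <<'E'
from h import *
S={'gold':(.582,.015,.068),'blue':(.56,.078,.135),'orange':(.527,-.025,.135),'rose':(.625,-.054,.068),'teal':(.655,.051,.068)}
for c in('top','scene'):
    im,W=cloud(c)
    for n,(x,y,z) in S.items(): print(c,n,top(W,(x,y),z-.008,z+.01))
    print('decoy',top(W,(.588,.2),.03,.12))
    m=np.hypot(W[...,0]-.588,W[...,1]-.2)<.03; print(np.nanpercentile(W[m][:,2],[50,90,99]))
    for n,q in(('tray',(.455,-.308,.011,.02,.16)),('block',(.47,.309,.024,.033,.16))):
        m=(np.hypot(W[...,0]-q[0],W[...,1]-q[1])<q[4])&(W[...,2]>q[2])&(W[...,2]<q[3])
        print(n,m.sum(),cv2.minAreaRect(W[m][:,:2].astype(np.float32)*1000))
    m=(abs(W[...,1]-.309)<.06)&(abs(W[...,0]-.56)<.06)&(W[...,2]>.1)
    print('post',m.sum(),cv2.minAreaRect(W[m][:,:2].astype(np.float32)*1000),W[m][:,2].max())
    im2=cv2.cvtColor(im,cv2.COLOR_RGB2HSV); m=(im2[...,0]>60)&(im2[...,0]<90)&(im2[...,1]>80)&(np.hypot(W[...,0]-.444,W[...,1]-.309)<.06)
    print('cup',cv2.minEnclosingCircle(W[m][:,:2].astype(np.float32)*1000),np.nanpercentile(W[m][:,2],[5,50,95]))
    m=(W[...,0]>.35)&(W[...,0]<.5)&(abs(W[...,1])<.15); print('table',np.nanmedian(W[m][:,2]))
print(calibration('wrist'))
E
```

```text
top gold (array([5.715e-01, 2.360e-02, 3.570e-02, 6.550e-02, 4.480e+02]), array([0.5776, 0.0161]))
top blue (array([5.581e-01, 7.800e-02, 2.590e-02, 1.326e-01, 5.310e+02]), array([0.5576, 0.0777]))
top orange (array([ 5.274e-01, -2.410e-02,  2.580e-02,  1.327e-01,  5.410e+02]), array([ 0.5269, -0.024 ]))
top rose (array([ 6.271e-01, -5.340e-02,  2.590e-02,  6.530e-02,  4.340e+02]), array([ 0.6264, -0.0533]))
top teal (array([6.569e-01, 5.230e-02, 2.600e-02, 6.550e-02, 4.230e+02]), array([0.6559, 0.0522]))
decoy (array([5.899e-01, 1.982e-01, 1.810e-02, 7.870e-02, 3.150e+02]), array([0.5866, 0.1952]))
[0.03159591 0.08034377 0.08247432]
tray 480 ((451.07977294921875, -310.3840026855469), (200.66616821289062, 130.09388732910156), 78.75)
block 3158 ((477.2249755859375, 273.1094665527344), (200.30250549316406, 173.91714477539062), 1.8612587451934814)
post 218 ((553.5859375, 310.0216369628906), (23.260398864746094, 57.15467071533203), 9.06123161315918) 0.1248704793642571
cup ((441.2664794921875, 308.26641845703125), 42.83053970336914) [0.03061753 0.03320408 0.03903393]
table -0.001164175243
[... 961 characters left out ...]
19439697266), 6.884336948394775) 0.12612961043032966
cup ((440.57257080078125, 308.097900390625), 44.8247184753418) [0.03089545 0.03367295 0.03973796]
table -0.0009246153412794111
{'intrinsics': array([[317.84743057,   0.        , 256.58824162],
       [  0.        , 317.84743057, 188.64887593],
       [  0.        ,   0.        ,   1.        ]]), 'mount': array([[-7.03307864e-04,  9.63890094e-01,  2.66299440e-01,
         6.72381054e-02],
       [ 9.99999740e-01,  7.19899552e-04,  3.53122565e-05,
         4.64737244e-04],
       [-1.57671714e-04,  2.66299396e-01, -9.63890350e-01,
        -1.42305172e-01],
       [ 0.00000000e+00,  0.00000000e+00,  0.00000000e+00,
         1.00000000e+00]])}
```

Call:
move_arm(targets=[[0,0,0,0,-0.94],[0,0,0,0,-0.94],[0,0,0,0,-0.94],[0,0,0,0,-0.94],[0,0,0,0,-0.94],[0,0,0,0,-0.94],[0,0,0,0,-0.94],[0,0,0,0,-0.94],[0,0,0,0,-0.94],[0,0,0,0,-0.94],[0,0,0,0,-0.94],[0,0,0,0,-0.94],[0,0,0,0,-0.94],[0,0,0,0,-0.94],[0,0,0,0,-0.94],[0,0,0,0,0]])

```text
t: 3.1
tool_pos: [0.2075, -0.5094, 0.2313]
tool_rot: [-0.0, 0.147, 0.989, -0.0]
ft_force: [0.6, 0.1, 0.5]
width: 0.0855
```

```bash
cat > go.py <<'E'
import sys
from h import *
o=get_obs();M=R.from_quat(np.roll(o['tool_rot'],-1)).as_matrix();p=np.array(o['tool_pos'])
yaw=np.degrees(np.arctan2(M[1,0],M[0,0]))
print('t',round(o['t'],2),'p',np.round(p,4),'yaw',round(yaw,2),'w',round(o['width'],4),'tilt',np.round(np.degrees(M[:2,2]),2),'F',np.round(o['ft_force'],1),'q',np.round(o['q'],2))
a=[float(x) for x in sys.argv[1:]]
for i in range(0,len(a),3):
    g=np.array(a[i:i+3]);s=M.T@(g-p)/.04;print('to',g,'shift',np.round(s,3),'rows',np.abs(s).max().round(1));p=g
E
python3 go.py .5277 -.0227 .22 .5277 -.0227 .09
```

```text
t 3.1 p [ 0.2075 -0.5094  0.2313] yaw 163.1 w 0.0855 tilt [-0. -0.] F [0.6 0.1 0.5] q [-1.34  0.26  0.02  1.33 -0.   -1.04]
to [ 0.5277 -0.0227  0.22  ] shift [-4.123 13.968  0.282] rows 14.0
to [ 0.5277 -0.0227  0.09  ] shift [-0.    0.    3.25] rows 3.2
```

Call:
move_arm(targets=[[0,-0.229,0.776,0.016,0],[0,-0.229,0.776,0.016,0],[0,-0.229,0.776,0.016,0],[0,-0.229,0.776,0.016,0],[0,-0.229,0.776,0.016,0],[0,-0.229,0.776,0.016,0],[0,-0.229,0.776,0.016,0],[0,-0.229,0.776,0.016,0],[0,-0.229,0.776,0.016,0],[0,-0.229,0.776,0.016,0],[0,-0.229,0.776,0.016,0],[0,-0.229,0.776,0.016,0],[0,-0.229,0.776,0.016,0],[0,-0.229,0.776,0.016,0],[0,-0.229,0.776,0.016,0],[0,-0.229,0.776,0.016,0],[0,-0.229,0.776,0.016,0],[0,-0.229,0.776,0.016,0],[0,0,0,0,0]])

```text
t: 5.48
tool_pos: [0.5278, -0.0209, 0.2195]
tool_rot: [-0.0, 0.147, 0.989, 0.0]
ft_force: [-0.5, -0.3, 0.1]
width: 0.085
```

```bash
python3 - <<'E'
from h import *
im,W=cloud('wrist'); cv2.imwrite('pics/w1.png',im[:,:,::-1])
S={'gold':(.578,.016,.067),'blue':(.5583,.079,.134),'orange':(.5277,-.0227,.134)}
for n,(x,y,z) in S.items(): print(n,top(W,(x,y),z-.007,z+.007,.045))
E
python3 go.py .5277 -.0227 .09
```

```text
gold (array([5.724e-01, 2.310e-02, 3.570e-02, 6.650e-02, 2.042e+03]), array([0.5771, 0.0158]))
blue (array([5.585e-01, 7.710e-02, 2.630e-02, 1.334e-01, 3.620e+03]), array([0.5564, 0.0764]))
orange (array([ 5.274e-01, -2.450e-02,  2.590e-02,  1.334e-01,  3.516e+03]), array([ 0.526 , -0.0241]))
t 5.53 p [ 0.5273 -0.0217  0.2195] yaw 163.08 w 0.0855 tilt [-0.03 -0.  ] F [ 0.5 -0.6 -0.6] q [-0.2   0.22 -0.05  1.29 -0.    0.09]
to [ 0.5277 -0.0227  0.09  ] shift [-0.019 -0.019  3.238] rows 3.2
```

View pics/w1.png

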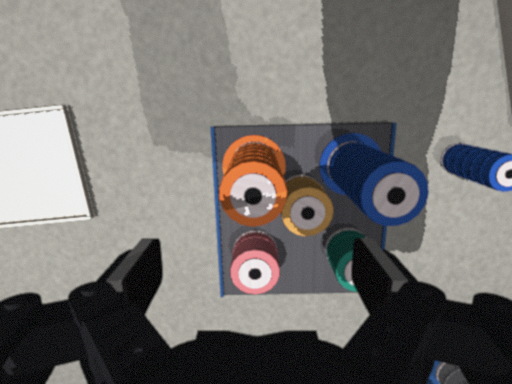

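Wrist view: orange at (253,196), blue at (396,195) and gold at (308,213). This agrees with the other cameras. I'll descend and grip orange.

Call:
move_arm(targets=[[0,0,-0.03,0.64,0],[0,0,0,0.64,0],[0,0,0,0.64,0],[0,0,0,0.64,0],[0,0,0,0.64,0],[0,0,0,0,0],[255,0,0,0,0],[255,0,0,0,0],[255,0,0,0,0],[255,0,0,0,0],[255,0,0,0,0],[255,0,0,0,0],[255,0,0,0,0],[255,0,0,0,0]])

```text
t: 7.28
tool_pos: [0.5275, -0.0239, 0.0933]
tool_rot: [0.001, 0.147, 0.989, -0.0]
ft_force: [-0.9, -1.4, 6.5]
width: 0.0506
```

```bash
python3 - <<'E'
from h import *
im,W=cloud('wrist'); cv2.imwrite('pics/w2.png',im[:,:,::-1])
print(top(W,(.5275,-.023),.126,.142,.045))
E
python3 go.py
```

```text
(array([ 5.2120e-01, -2.1100e-02,  4.4600e-02,  1.3360e-01,  1.4619e+04]), array([ 0.5223, -0.0227]))
t 7.33 p [ 0.5275 -0.0238  0.0932] yaw 163.14 w 0.0507 tilt [ 0.14 -0.05] F [-1.1 -1.4  6.9] q [-0.2   0.3  -0.29  0.98 -0.    0.09]
```

View pics/w2.png

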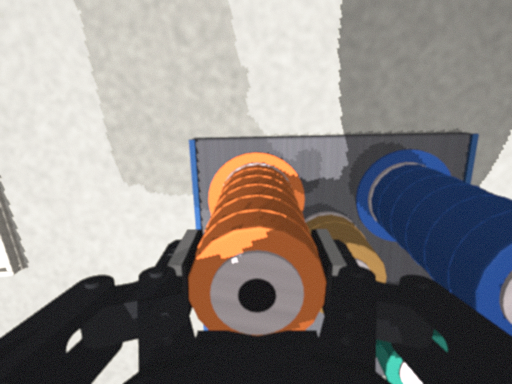

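Orange is gripped at 51 mm and upright. Lifting it now.

Call:
move_arm(targets=[[255,0,0,-0.4,0],[255,0,0,-0.6,0],[255,0,0,-0.6,0],[255,0,0,-0.6,0],[255,0,0,-0.5,0],[255,0,0,0,0]])

```text
t: 8.07
tool_pos: [0.5274, -0.0236, 0.2013]
tool_rot: [0.002, 0.146, 0.989, -0.0]
ft_force: [-0.1, 0.1, -2.8]
width: 0.0511
```

```bash
python3 go.py .4409 -.3583 .20 .4409 -.3583 .083
```

```text
t 8.07 p [ 0.5274 -0.0236  0.2013] yaw 163.16 w 0.0511 tilt [ 0.17 -0.04] F [-0.1  0.1 -2.8] q [-0.2   0.23 -0.09  1.24 -0.    0.09]
to [ 0.4409 -0.3583  0.2   ] shift [-0.354 -8.635  0.03 ] rows 8.6
to [ 0.4409 -0.3583  0.083 ] shift [ 9.000e-03 -1.000e-03  2.925e+00] rows 2.9
```

Call:
move_arm(targets=[[255,0,-0.3,0,0],[255,0,-0.6,0,0],[255,-0.035,-0.7,0,0],[255,-0.035,-0.7,0,0],[255,-0.035,-0.7,0,0],[255,-0.035,-0.7,0,0],[255,-0.035,-0.7,0,0],[255,-0.035,-0.7,0,0],[255,-0.035,-0.7,0,0],[255,-0.035,-0.7,0,0],[255,-0.035,-0.7,0,0],[255,-0.035,-0.7,0,0],[255,0,-0.5,0,0],[255,0,-0.235,0,0],[255,0,0,0,0]])

```text
t: 9.95
tool_pos: [0.4398, -0.3583, 0.1994]
tool_rot: [-0.0, 0.147, 0.989, 0.0]
ft_force: [-0.3, 0.2, -2.5]
width: 0.0506
```

```bash
python3 go.py .4409 -.3583 .083
```

```text
t 9.95 p [ 0.4398 -0.3583  0.1994] yaw 163.12 w 0.0506 tilt [-0.02  0.04] F [-0.3  0.2 -2.5] q [-0.83  0.3  -0.    1.27  0.   -0.54]
to [ 0.4409 -0.3583  0.083 ] shift [-0.027  0.006  2.91 ] rows 2.9
```

Call:
move_arm(targets=[[255,-0.02,0,0.5,0],[255,0,0,0.6,0],[255,0,0,0.6,0],[255,0,0,0.5,0],[255,0,0,0.3,0],[255,0,0,0.2,0],[255,0,0,0.15,0],[255,0,0,0,0]])

```text
t: 10.95
tool_pos: [0.4409, -0.3583, 0.0857]
tool_rot: [-0.0, 0.146, 0.989, 0.0]
ft_force: [0.1, 0.1, -2.4]
width: 0.051
```

```bash
python3 go.py .4409 -.3583 .082
```

```text
t 10.95 p [ 0.4409 -0.3583  0.0857] yaw 163.16 w 0.051 tilt [-0.  0.] F [ 0.1  0.1 -2.4] q [-0.83  0.37 -0.2   1.   -0.   -0.54]
to [ 0.4409 -0.3583  0.082 ] shift [0.    0.001 0.094] rows 0.1
```

Call:
move_arm(targets=[[255,0,0,0.05,0],[255,0,0,0.03,0],[255,0,0,0,0],[255,0,0,0,0]])

```text
t: 11.45
tool_pos: [0.4409, -0.3584, 0.0827]
tool_rot: [0.0, 0.146, 0.989, -0.0]
ft_force: [0.7, 0.8, -2.3]
width: 0.051
```

Call:
move_arm(targets=[[255,0,0,0.03,0],[255,0,0,0,0],[255,0,0,0,0]])

```text
t: 11.82
tool_pos: [0.441, -0.3585, 0.0823]
tool_rot: [0.0, 0.146, 0.989, -0.0]
ft_force: [-1.5, 1.7, 5.6]
width: 0.0509
```

Contact at TCP z 0.0823, so the spool is seated. I'll open and rise.

Call:
move_arm(targets=[[190,0,0,0,0],[120,0,0,0,0],[60,0,0,0,0],[0,0,0,0,0],[0,0,0,0,0],[0,0,0,0,0],[0,0,0,0,0],[0,0,0,-0.5,0],[0,0,0,-0.8,0],[0,0,0,-0.8,0],[0,0,0,-0.8,0],[0,0,0,-0.5,0],[0,0,0,0,0]])

```text
t: 13.45
tool_pos: [0.4413, -0.3589, 0.2186]
tool_rot: [0.001, 0.146, 0.989, -0.001]
ft_force: [0.5, 0.2, -0.4]
width: 0.0854
```

```bash
python3 - <<'E'
from h import *
im,W=cloud('wrist'); cv2.imwrite('pics/w3.png',im[:,:,::-1])
print(top(W,(.441,-.3585),.11,.135,.05))
E
python3 go.py .5584 .0783 .22
```

```text
(array([ 4.410e-01, -3.594e-01,  2.610e-02,  1.224e-01,  3.327e+03]), array([ 0.4394, -0.3587]))
t 13.5 p [ 0.441  -0.3585  0.2173] yaw 163.16 w 0.0856 tilt [ 0.03 -0.03] F [ 0.2  0.2 -0.4] q [-0.83  0.29  0.04  1.31  0.   -0.54]
to [0.5584 0.0783 0.22  ] shift [ 0.353 11.301 -0.072] rows 11.3
```

View pics/w3.png

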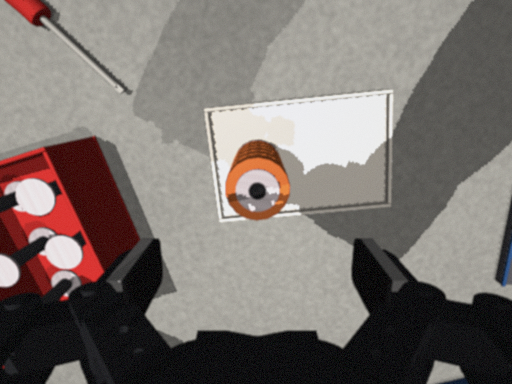

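Orange stands upright in the tray at pixel (258,190). Next is blue.

Call:
move_arm(targets=[[0,0,0.5,-0.072,0],[0,0.029,0.85,0,0],[0,0.029,0.85,0,0],[0,0.029,0.85,0,0],[0,0.029,0.85,0,0],[0,0.029,0.85,0,0],[0,0.029,0.85,0,0],[0,0.029,0.85,0,0],[0,0.029,0.85,0,0],[0,0.029,0.85,0,0],[0,0.029,0.85,0,0],[0,0.029,0.85,0,0],[0,0.029,0.85,0,0],[0,0,0.6,0,0],[0,0,0,0,0],[0,0,0,0,0]])

```text
t: 15.5
tool_pos: [0.5579, 0.0784, 0.2197]
tool_rot: [-0.001, 0.146, 0.989, -0.0]
ft_force: [0.4, 0.3, -0.8]
width: 0.0855
```

```bash
python3 - <<'E'
from h import *
im,W=cloud('wrist')
print(top(W,(.5584,.0783),.12,.145,.045), top(W,(.578,.016),.06,.074,.035))
E
python3 go.py .5584 .0783 .0932
```

```text
(array([5.580e-01, 7.750e-02, 2.600e-02, 1.334e-01, 3.593e+03]), array([0.5563, 0.0782])) (array([5.787e-01, 1.530e-02, 2.590e-02, 6.640e-02, 2.018e+03]), array([0.5775, 0.0159]))
t 15.55 p [0.558  0.0781 0.2199] yaw 163.16 w 0.0853 tilt [-0.05 -0.01] F [-0.1 -0.2  0.3] q [-0.01  0.29  0.03  1.32 -0.    0.28]
to [0.5584 0.0783 0.0932] shift [-0.011  0.01   3.167] rows 3.2
```

Call:
move_arm(targets=[[0,0,0,0.63,0],[0,0,0,0.64,0],[0,0,0,0.64,0],[0,0,0,0.64,0],[0,0,0,0.62,0],[0,0,0,0,0],[255,0,0,0,0],[255,0,0,0,0],[255,0,0,0,0],[255,0,0,0,0],[255,0,0,0,0],[255,0,0,0,0],[255,0,0,0,0],[255,0,0,-0.4,0],[255,0,0,-0.6,0],[255,0,0,-0.6,0],[255,0,0,-0.6,0],[255,0,0,-0.5,0],[255,0,0,0,0]])

```text
t: 17.92
tool_pos: [0.5591, 0.0783, 0.2029]
tool_rot: [0.001, 0.146, 0.989, 0.0]
ft_force: [0.4, 0.9, -3.5]
width: 0.0513
```

```bash
python3 go.py .4607 -.2593 .20 .4607 -.2593 .0827
```

```text
t 17.93 p [0.5591 0.0783 0.2029] yaw 163.17 w 0.0513 tilt [0.16 0.  ] F [ 0.4  0.9 -3.5] q [-0.01  0.29 -0.01  1.27  0.    0.28]
to [ 0.4607 -0.2593  0.2   ] shift [-0.09  -8.791  0.064] rows 8.8
to [ 0.4607 -0.2593  0.0827] shift [ 8.000e-03 -2.000e-03  2.932e+00] rows 2.9
```

Call:
move_arm(targets=[[255,0,-0.3,0.06,0],[255,-0.008,-0.6,0,0],[255,-0.008,-0.7,0,0],[255,-0.008,-0.7,0,0],[255,-0.008,-0.7,0,0],[255,-0.008,-0.7,0,0],[255,-0.008,-0.7,0,0],[255,-0.008,-0.7,0,0],[255,-0.008,-0.7,0,0],[255,-0.008,-0.7,0,0],[255,-0.008,-0.7,0,0],[255,-0.008,-0.7,0,0],[255,0,-0.6,0,0],[255,0,-0.29,0,0],[255,0,0,0,0],[255,0,0,0,0]])

```text
t: 19.92
tool_pos: [0.46, -0.2587, 0.1988]
tool_rot: [-0.0, 0.146, 0.989, 0.0]
ft_force: [-0.3, 0.2, -1.6]
width: 0.0508
```

```bash
python3 go.py .4607 -.2593 .0827
```

```text
t 19.93 p [ 0.46   -0.2587  0.1988] yaw 163.18 w 0.0508 tilt [-0.02  0.03] F [-0.3  0.2 -1.6] q [-0.67  0.23 -0.1   1.24  0.   -0.38]
to [ 0.4607 -0.2593  0.0827] shift [-0.023 -0.012  2.902] rows 2.9
```

Call:
move_arm(targets=[[255,-0.02,0,0.5,0],[255,0,0,0.6,0],[255,0,0,0.6,0],[255,0,0,0.5,0],[255,0,0,0.3,0],[255,0,0,0.2,0],[255,0,0,0.15,0],[255,0,0,0.03,0],[255,0,0,0,0]])

```text
t: 21.05
tool_pos: [0.4609, -0.2597, 0.0842]
tool_rot: [0.0, 0.146, 0.989, -0.0]
ft_force: [-0.1, -0.3, -2.2]
width: 0.051
```

```bash
python3 go.py
```

```text
t 21.05 p [ 0.4609 -0.2597  0.0842] yaw 163.16 w 0.051 tilt [ 0.03 -0.02] F [-0.1 -0.3 -2.2] q [-0.67  0.31 -0.3   0.96 -0.   -0.38]
```

Call:
move_arm(targets=[[255,0,0,0.04,0],[255,0,0,0,0],[255,0,0,0,0]])

```text
t: 21.42
tool_pos: [0.4612, -0.2598, 0.0839]
tool_rot: [0.001, 0.146, 0.989, -0.001]
ft_force: [-2.7, 2.5, 11.8]
width: 0.0508
```

Call:
move_arm(targets=[[190,0,0,0,0],[120,0,0,0,0],[60,0,0,0,0],[0,0,0,0,0],[0,0,0,0,0],[0,0,0,0,0],[0,0,0,0,0],[0,0,0,-0.5,0],[0,0,0,-0.8,0],[0,0,0,-0.8,0],[0,0,0,-0.8,0],[0,0,0,-0.5,0],[0,0,0,0,0]])

```text
t: 23.05
tool_pos: [0.4613, -0.2599, 0.2194]
tool_rot: [0.001, 0.146, 0.989, -0.001]
ft_force: [1.2, 1.0, -0.8]
width: 0.0856
```

```bash
python3 - <<'E'
from h import *
im,W=cloud('wrist'); cv2.imwrite('pics/w4.png',im[:,:,::-1])
print(top(W,(.461,-.26),.11,.135,.05),top(W,(.441,-.3585),.11,.135,.05))
E
python3 go.py .5785 .0158 .20
```

```text
(array([ 4.606e-01, -2.603e-01,  2.610e-02,  1.224e-01,  3.308e+03]), array([ 0.4587, -0.2599])) (array([ 4.413e-01, -3.588e-01,  2.620e-02,  1.223e-01,  3.389e+03]), array([ 0.4397, -0.3564]))
t 23.1 p [ 0.4609 -0.2596  0.2181] yaw 163.17 w 0.0858 tilt [ 0.03 -0.02] F [-0.8  1.1 -0.6] q [-0.67  0.23 -0.06  1.29  0.   -0.38]
to [0.5785 0.0158 0.2   ] shift [-0.82   7.441  0.452] rows 7.4
```

View pics/w4.png

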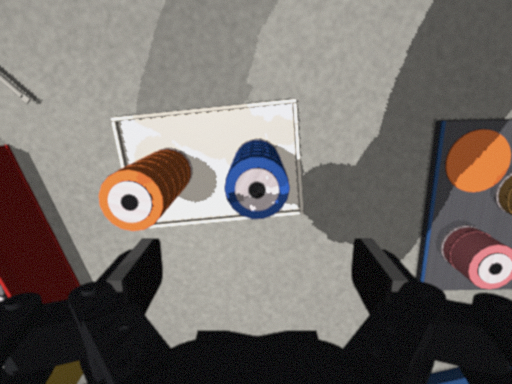

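Both tall spools stand upright in the tray, orange at (130,200) and blue at (257,190). Moving over gold.

Call:
move_arm(targets=[[0,0,0.5,0,0],[0,-0.103,0.8,0,0],[0,-0.103,0.8,0,0],[0,-0.103,0.8,0.056,0],[0,-0.103,0.8,0.056,0],[0,-0.103,0.8,0.056,0],[0,-0.103,0.8,0.056,0],[0,-0.103,0.8,0.056,0],[0,-0.103,0.8,0.056,0],[0,0,0.54,0.1,0],[0,0,0,0,0],[0,0,0,0,0]])

```text
t: 24.6
tool_pos: [0.5781, 0.0156, 0.2005]
tool_rot: [-0.0, 0.146, 0.989, -0.0]
ft_force: [0.7, -0.2, 0.2]
width: 0.0858
```

```bash
python3 - <<'E'
from h import *
im,W=cloud('wrist'); cv2.imwrite('pics/w5.png',im[:,:,::-1])
print(top(W,(.5785,.0158),.06,.074,.035))
def disc(lo,hi,xy):
    hsv=cv2.cvtColor(im,cv2.COLOR_RGB2HSV);m=(hsv[...,0]>=lo)&(hsv[...,0]<=hi)&(hsv[...,1]>120)&(hsv[...,2]>60)&(np.hypot(W[...,0]-xy[0],W[...,1]-xy[1])<.05)&(W[...,2]<.02)&(W[...,2]>.013-.006)
    return cv2.minEnclosingCircle(W[m][:,:2].astype(np.float32)*1000),m.sum()
print('orange disc',disc(5,20,(.5277,-.023)),'blue disc',disc(100,125,(.558,.078)))
for q in('seat_blue_top','seat_orange_top','gold_c'):print(q,[(round(r['p'],2),np.round(r['point'],4)) for r in tip_of('wrist',q)][:2])
E
python3 go.py .5785 .0158 .0253
```

```text
(array([5.786e-01, 1.490e-02, 2.580e-02, 6.640e-02, 2.484e+03]), array([0.5776, 0.0153]))
orange disc (((530.2438354492188, -25.964405059814453), 35.9448356628418), np.int64(3769)) blue disc (((560.1554565429688, 86.01403045654297), 42.609134674072266), np.int64(3873))
seat_blue_top [(0.65, array([0.5597, 0.0796, 0.0165]))]
seat_orange_top [(0.73, array([ 0.5292, -0.0243,  0.0172])), (0.28, array([ 0.6282, -0.0554,  0.0373]))]
gold_c [(0.8, array([0.5781, 0.0164, 0.041 ]))]
t 24.8 p [0.5784 0.015  0.201 ] yaw 163.09 w 0.0853 tilt [ 0.01 -0.01] F [ 0.   1.1 -0.2] q [-0.12  0.32  0.03  1.28 -0.    0.18]
to [0.5785 0.0158 0.0253] shift [0.005 0.02  4.392] rows 4.4
```

View pics/w5.png

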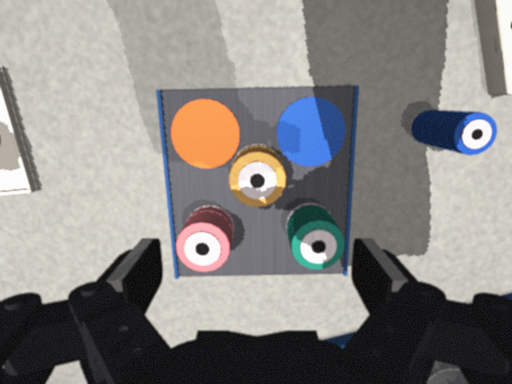

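Gold at (258,180) is now free, with both discs empty at (205,133) and (311,131).

Call:
move_arm(targets=[[0,0,0.01,0.6,0],[0,0,0,0.75,0],[0,0,0,0.75,0],[0,0,0,0.75,0],[0,0,0,0.6,0],[0,0,0,0.5,0],[0,0,0,0.3,0],[0,0,0,0,0],[255,0,0,0,0],[255,0,0,0,0],[255,0,0,0,0],[255,0,0,0,0],[255,0,0,0,0],[255,0,0,0,0],[255,0,0,0,0]])

```text
t: 26.68
tool_pos: [0.5792, 0.016, 0.0319]
tool_rot: [0.001, 0.146, 0.989, -0.0]
ft_force: [-0.3, -0.1, 7.0]
width: 0.0506
```

```bash
python3 go.py
```

```text
t 26.68 p [0.5792 0.016  0.0319] yaw 163.16 w 0.0506 tilt [ 0.11 -0.02] F [-0.3 -0.1  7. ] q [-0.12  0.43 -0.25  0.88 -0.    0.18]
```

Call:
move_arm(targets=[[255,0,0,-0.4,0],[255,0,0,-0.7,0],[255,0,0,-0.8,0],[255,0,0,-0.8,0],[255,0,0,-0.8,0],[255,0,0,-0.5,0],[255,0,0,-0.2,0],[255,0,0,0,0]])

```text
t: 27.68
tool_pos: [0.5786, 0.0162, 0.1992]
tool_rot: [0.0, 0.146, 0.989, 0.0]
ft_force: [-0.6, -0.2, -2.9]
width: 0.0506
```

```bash
python3 - <<'E'
from h import *
im,W=cloud('wrist')
o=get_obs();print(o['width'])
hsv=cv2.cvtColor(im,cv2.COLOR_RGB2HSV)
for n,lo,hi,x,y in(('orange',5,20,.5285,-.0235),('blue',100,125,.559,.079)):
    m=((hsv[...,0]>=lo)&(hsv[...,0]<=hi)&(hsv[...,1]>100)&(np.hypot(W[...,0]-x,W[...,1]-y)<.045)).astype(np.uint8)
    m=cv2.morphologyEx(m,cv2.MORPH_OPEN,np.ones((7,7)))
    p=W[m>0];print(n,np.nanmean(p,0),cv2.minEnclosingCircle(p[:,:2].astype(np.float32)*1000),m.sum())
for q in('seat_blue_top','seat_orange_top'):print(q,[(round(r['p'],2),np.round(r['point'],4)) for r in tip_of('wrist',q)][:2])
E
python3 go.py .441 .308 .2 .441 .308 .06
```

```text
0.05054801133219074
orange [ 0.53585731 -0.01808888  0.06502172] ((533.6089477539062, -22.10541343688965), 41.214290618896484) 5024
blue [0.55828144 0.07803816 0.01466254] ((559.7733764648438, 78.79393768310547), 35.88909149169922) 3739
seat_blue_top [(0.81, array([0.5591, 0.0798, 0.0164]))]
seat_orange_top [(0.89, array([ 0.5274, -0.0248,  0.0192]))]
t 27.82 p [0.5782 0.0162 0.1978] yaw 163.16 w 0.0507 tilt [-0.1   0.01] F [-0.2 -0.2 -2.9] q [-0.12  0.32  0.02  1.28 -0.    0.18]
to [0.441 0.308 0.2  ] shift [ 5.396  5.988 -0.047] rows 6.0
to [0.441 0.308 0.06 ] shift [-6.0e-03  1.0e-03  3.5e+00] rows 3.5
```

Call:
move_arm(targets=[[255,0.27,0.3,-0.05,0],[255,0.54,0.6,0,0],[255,0.54,0.6,0,0],[255,0.54,0.6,0,0],[255,0.54,0.6,0,0],[255,0.54,0.6,0,0],[255,0.54,0.6,0,0],[255,0.54,0.6,0,0],[255,0.54,0.6,0,0],[255,0.54,0.6,0,0],[255,0.27,0.3,0,0],[255,0,0,0,0],[255,0,0,0,0]])

```text
t: 29.45
tool_pos: [0.4415, 0.3081, 0.2007]
tool_rot: [-0.0, 0.146, 0.989, -0.0]
ft_force: [1.4, -0.2, -2.2]
width: 0.0509
```

```bash
python3 - <<'E'
from h import *
im,W=cloud('wrist'); cv2.imwrite('pics/w6.png',im[:,:,::-1])
hsv=cv2.cvtColor(im,cv2.COLOR_RGB2HSV)
m=((hsv[...,0]>55)&(hsv[...,0]<95)&(hsv[...,1]>80)&(np.hypot(W[...,0]-.441,W[...,1]-.308)<.06)&(W[...,2]<.06))
p=W[m];print(cv2.minEnclosingCircle(p[:,:2].astype(np.float32)*1000),m.sum(),np.percentile(p[:,2],[5,50,95]))
for c in('wrist','top'):print([(round(r['p'],2),np.round(r['point'],4)) for r in tip_of(c,'feed_in')][:2])
E
python3 go.py .441 .308 .06
```

```text
((440.22174072265625, 308.7497253417969), 41.3244743347168) 4111 [0.03254358 0.03381931 0.0395836 ]
[(0.95, array([0.4414, 0.3108, 0.0341]))]
[(0.94, array([0.4437, 0.3093, 0.0355]))]
t 29.6 p [0.4418 0.3078 0.2008] yaw 163.1 w 0.0507 tilt [-0.   -0.01] F [-0.9 -0.6 -1.3] q [ 0.45  0.25 -0.07  1.25 -0.    0.75]
to [0.441 0.308 0.06 ] shift [0.021 0.    3.519] rows 3.5
```

View pics/w6.png

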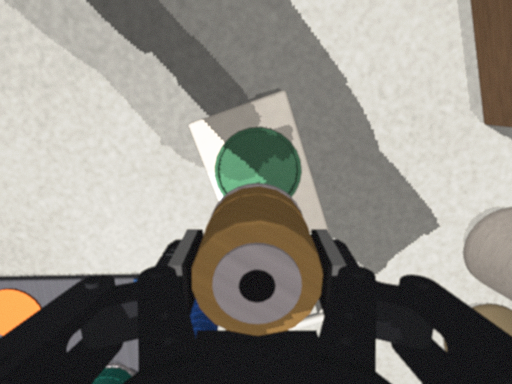

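Gold is held level and the cup is right beneath it at (258,162). Lowering.

Call:
move_arm(targets=[[255,0.01,0.01,0.5,0],[255,0,0,0.7,0],[255,0,0,0.7,0],[255,0,0,0.7,0],[255,0,0,0.5,0],[255,0,0,0.3,0],[255,0,0,0.12,0],[255,0,0,0.03,0],[255,0,0,0,0],[255,0,0,0,0]])

```text
t: 30.85
tool_pos: [0.4414, 0.3091, 0.0593]
tool_rot: [0.0, 0.146, 0.989, 0.0]
ft_force: [0.0, -0.1, -2.2]
width: 0.0504
```

Call:
move_arm(targets=[[255,0,0,0.03,0],[255,0,0,0,0],[255,0,0,0,0]])

```text
t: 31.22
tool_pos: [0.4412, 0.309, 0.0576]
tool_rot: [0.0, 0.146, 0.989, 0.0]
ft_force: [-0.6, -0.4, -2.0]
width: 0.0507
```

Call:
move_arm(targets=[[255,0,0,0.025,0],[255,0,0,0,0],[255,0,0,0,0]])

```text
t: 31.6
tool_pos: [0.4411, 0.3089, 0.0566]
tool_rot: [-0.0, 0.146, 0.989, -0.0]
ft_force: [0.5, -0.6, -2.4]
width: 0.051
```

Call:
move_arm(targets=[[255,0,0,0.025,0],[255,0,0,0,0],[255,0,0,0,0]])

```text
t: 31.98
tool_pos: [0.4412, 0.3089, 0.0556]
tool_rot: [-0.0, 0.146, 0.989, 0.0]
ft_force: [-0.3, -0.7, -2.2]
width: 0.0507
```

Call:
move_arm(targets=[[255,0,0,0.03,0],[255,0,0,0,0],[255,0,0,0,0]])

```text
t: 32.35
tool_pos: [0.4412, 0.3089, 0.0544]
tool_rot: [-0.0, 0.146, 0.989, -0.0]
ft_force: [-0.3, 0.0, -0.7]
width: 0.051
```

Contact is beginning (the force went from -2.2 to -0.7 N), so one more small step and then release.

Call:
move_arm(targets=[[255,0,0,0.015,0],[255,0,0,0,0],[190,0,0,0,0],[120,0,0,0,0],[60,0,0,0,0],[0,0,0,0,0],[0,0,0,0,0],[0,0,0,0,0],[0,0,0,0,0],[0,0,0,-0.5,0],[0,0,0,-0.8,0],[0,0,0,-0.8,0],[0,0,0,-0.8,0],[0,0,0,-0.7,0],[0,0,0,-0.4,0],[0,0,0,0,0]])

```text
t: 34.35
tool_pos: [0.4416, 0.3092, 0.2148]
tool_rot: [0.001, 0.146, 0.989, 0.001]
ft_force: [-0.6, -0.1, -0.9]
width: 0.0856
```

```bash
python3 - <<'E'
from h import *
im,W=cloud('wrist'); cv2.imwrite('pics/w7.png',im[:,:,::-1])
print(top(W,(.441,.309),.08,.1,.045))
E
python3 go.py .4609 -.2603 .22
```

```text
(array([4.410e-01, 3.083e-01, 2.600e-02, 8.840e-02, 2.650e+03]), array([0.4398, 0.3087]))
t 34.4 p [0.4412 0.309  0.2137] yaw 163.16 w 0.0854 tilt [0.03 0.02] F [-0.4  0.4 -0.3] q [ 0.46  0.24 -0.04  1.28  0.    0.75]
to [ 0.4609 -0.2603  0.22  ] shift [ -4.593 -13.48   -0.161] rows 13.5
```

View pics/w7.png

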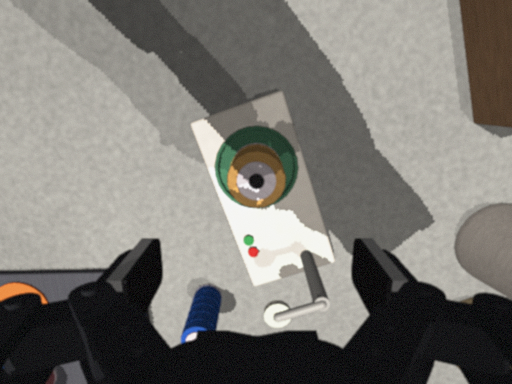

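Gold stands upright in the cup, with its top at (257,181). I'll stop above the board on the way back to measure the empty discs.

```bash
python3 go.py .545 .03 .22 .4609 -.2603 .22
```

```text
t 34.4 p [0.4412 0.309  0.2137] yaw 163.16 w 0.0854 tilt [0.03 0.02] F [-0.4  0.4 -0.3] q [ 0.46  0.24 -0.04  1.28  0.    0.75]
to [0.545 0.03  0.22 ] shift [-4.503 -5.924 -0.158] rows 5.9
to [ 0.4609 -0.2603  0.22  ] shift [-9.000e-02 -7.555e+00 -3.000e-03] rows 7.6
```

Call:
move_arm(targets=[[0,-0.3,-0.4,-0.16,0],[0,-0.56,-0.74,0,0],[0,-0.56,-0.74,0,0],[0,-0.56,-0.74,0,0],[0,-0.56,-0.74,0,0],[0,-0.56,-0.74,0,0],[0,-0.56,-0.74,0,0],[0,-0.56,-0.74,0,0],[0,-0.28,-0.34,0,0],[0,0,0,0,0],[0,0,0,0,0]])

```text
t: 35.78
tool_pos: [0.5444, 0.0309, 0.2199]
tool_rot: [-0.0, 0.146, 0.989, 0.0]
ft_force: [-0.6, 0.4, -0.1]
width: 0.0852
```

```bash
python3 - <<'E'
from h import *
for c in('wrist','top'):
    im,W=cloud(c); hsv=cv2.cvtColor(im,cv2.COLOR_RGB2HSV)
    for n,lo,hi,x,y in(('orange',5,20,.5278,-.024),('blue',100,125,.559,.0785)):
        m=((hsv[...,0]>=lo)&(hsv[...,0]<=hi)&(hsv[...,1]>100)&(np.hypot(W[...,0]-x,W[...,1]-y)<.045)&(W[...,2]<.025)).astype(np.uint8)
        m=cv2.morphologyEx(m,cv2.MORPH_OPEN,np.ones((7,7) if c=='wrist' else (3,3)))
        p=W[m>0];(e,s,a)=cv2.minAreaRect(p[:,:2].astype(np.float32)*1000)
        print(c,n,np.round(p.mean(0),4),cv2.minEnclosingCircle(p[:,:2].astype(np.float32)*1000),np.round(e,1),np.round(s,1),m.sum())
    for q,xy in(('rose',(.627,-.053)),('teal',(.657,.0525))):print(q,top(W,xy,.06,.074,.04))
    for q in('seat_blue_top','seat_orange_top'):print(q,[(round(r['p'],2),np.round(r['point'],4)) for r in tip_of(c,q)][:2])
E
python3 go.py .4609 -.2603 .22
```

```text
wrist orange [ 0.529  -0.0253  0.0146] ((530.0682373046875, -26.19891929626465), 36.266448974609375) [530.2 -26.3] [70.9 71.3] 3147
wrist blue [0.5581 0.0786 0.0146] ((559.7456665039062, 78.6385269165039), 35.971744537353516) [559.7  78.6] [69.2 71.1] 3069
rose (array([ 6.269e-01, -5.370e-02,  2.620e-02,  6.630e-02,  1.786e+03]), array([ 0.6253, -0.0527]))
teal (array([6.569e-01, 5.200e-02, 2.620e-02, 6.630e-02, 1.790e+03]), array([0.6547, 0.0518]))
seat_blue_top [(0.78, array([0.5573, 0.0789, 0.0142]))]
seat_orange_top [(0.8, array([ 0.5273, -0.026 ,  0.0192]))]
top orange [ 0.5308 -0.0332  0.0138] ((530.165771484375, -25.67819595336914), 35.44513702392578) [531.3 -35.6] [69.4 45.9] 546
top blue [nan nan nan] ((0.0, 0.0), 0.0) [0. 0.] [0. 0.] 0
rose (array([ 6.269e-01, -5.350e-02,  2.600e-02,  6.540e-02,  4.180e+02]), array([ 0.6272, -0.0537]))
teal None
seat_blue_top []
seat_orange_top [(0.91, array([ 0.527 , -0.0228,  0.018 ]))]
t 36.08 p [0.5447 0.0307 0.2203] yaw 163.21 w 0.0851 tilt [0.01 0.  ] F [-0.1  0.   0.1] q [-0.1   0.25 -0.01  1.3   0.    0.2 ]
to [ 0.4609 -0.2603  0.22  ] shift [-0.095 -7.571  0.008] rows 7.6<stdin>:8: RuntimeWarning: Mean of empty slice.
  ret = um.true_divide(
```

Call:
move_arm(targets=[[0,0,-0.4,0,0],[0,-0.012,-0.8,0,0],[0,-0.012,-0.8,0,0],[0,-0.012,-0.8,0,0],[0,-0.012,-0.8,0,0],[0,-0.012,-0.8,0,0],[0,-0.012,-0.8,0,0],[0,-0.012,-0.8,0,0],[0,-0.012,-0.8,0,0],[0,0,-0.5,0,0],[0,0,-0.27,0,0],[0,0,0,0,0],[0,0,0,0,0]])

```text
t: 37.7
tool_pos: [0.461, -0.2601, 0.2202]
tool_rot: [0.0, 0.146, 0.989, 0.0]
ft_force: [0.5, 0.0, 0.3]
width: 0.0852
```

```bash
python3 go.py .4609 -.2603 .0825
```

```text
t 37.7 p [ 0.461  -0.2601  0.2202] yaw 163.2 w 0.0852 tilt [0.   0.01] F [0.5 0.  0.3] q [-0.67  0.23 -0.05  1.29  0.   -0.38]
to [ 0.4609 -0.2603  0.0825] shift [ 0.    -0.006  3.443] rows 3.4
```

Call:
move_arm(targets=[[0,0,0,0.63,0],[0,0,0,0.7,0],[0,0,0,0.7,0],[0,0,0,0.7,0],[0,0,0,0.5,0],[0,0,0,0.2,0],[0,0,0,0,0],[255,0,0,0,0],[255,0,0,0,0],[255,0,0,0,0],[255,0,0,0,0],[255,0,0,0,0],[255,0,0,0,0],[255,0,0,0,0]])

```text
t: 39.45
tool_pos: [0.4613, -0.261, 0.084]
tool_rot: [0.001, 0.146, 0.989, -0.0]
ft_force: [-0.0, 0.8, 7.6]
width: 0.0507
```

Call:
move_arm(targets=[[255,0,0,-0.4,0],[255,0,0,-0.6,0],[255,0,0,-0.6,0],[255,0,0,-0.6,0],[255,0,0,-0.5,0],[255,0,0,-0.2,0],[255,0,0,0,0]])

```text
t: 40.33
tool_pos: [0.4608, -0.2608, 0.199]
tool_rot: [0.0, 0.146, 0.989, -0.0]
ft_force: [0.8, 0.9, -2.1]
width: 0.0511
```

```bash
python3 go.py .5597 .0787 .21
```

```text
t 40.33 p [ 0.4608 -0.2608  0.199 ] yaw 163.16 w 0.0511 tilt [ 0.02 -0.02] F [ 0.8  0.9 -2.1] q [-0.67  0.24 -0.09  1.24  0.   -0.38]
to [0.5597 0.0787 0.21  ] shift [ 0.094  8.84  -0.275] rows 8.8
```

Call:
move_arm(targets=[[255,0,0.3,-0.1,0],[255,0.009,0.6,-0.1,0],[255,0.009,0.7,-0.08,0],[255,0.009,0.7,0,0],[255,0.009,0.7,0,0],[255,0.009,0.7,0,0],[255,0.009,0.7,0,0],[255,0.009,0.7,0,0],[255,0.009,0.7,0,0],[255,0.009,0.7,0,0],[255,0.009,0.7,0,0],[255,0.009,0.7,0,0],[255,0,0.6,0,0],[255,0,0.34,0,0],[255,0,0,0,0],[255,0,0,0,0]])

```text
t: 42.32
tool_pos: [0.5592, 0.0784, 0.21]
tool_rot: [-0.0, 0.147, 0.989, -0.0]
ft_force: [0.3, -0.2, -1.4]
width: 0.0508
```

```bash
python3 go.py .5597 .0787 .095
```

```text
t 42.33 p [0.5592 0.0784 0.21  ] yaw 163.15 w 0.0508 tilt [-0.03 -0.01] F [ 0.3 -0.2 -1.4] q [-0.01  0.29  0.01  1.29 -0.    0.28]
to [0.5597 0.0787 0.095 ] shift [-0.011  0.012  2.876] rows 2.9
```

Call:
move_arm(targets=[[255,-0.01,0.01,0.5,0],[255,0,0,0.6,0],[255,0,0,0.6,0],[255,0,0,0.5,0],[255,0,0,0.3,0],[255,0,0,0.2,0],[255,0,0,0.1,0],[255,0,0,0.03,0],[255,0,0,0,0],[255,0,0,0,0]])

```text
t: 43.58
tool_pos: [0.5601, 0.0791, 0.0974]
tool_rot: [0.0, 0.146, 0.989, 0.0]
ft_force: [0.3, -0.1, -2.4]
width: 0.0507
```

Call:
move_arm(targets=[[255,0,0,0.025,0],[255,0,0,0,0],[255,0,0,0,0]])

```text
t: 43.95
tool_pos: [0.5599, 0.0791, 0.096]
tool_rot: [-0.0, 0.146, 0.989, 0.0]
ft_force: [0.3, 0.4, -2.6]
width: 0.0508
```

Call:
move_arm(targets=[[255,0,0,0.025,0],[255,0,0,0,0],[255,0,0,0,0]])

```text
t: 44.32
tool_pos: [0.56, 0.0791, 0.0951]
tool_rot: [0.0, 0.146, 0.989, 0.0]
ft_force: [-0.3, 0.1, 0.1]
width: 0.0514
```

Call:
move_arm(targets=[[255,0,0,0.015,0],[255,0,0,0,0],[255,0,0,0,0]])

```text
t: 44.7
tool_pos: [0.5602, 0.0791, 0.0951]
tool_rot: [0.001, 0.146, 0.989, 0.0]
ft_force: [-1.4, 0.4, 5.8]
width: 0.0506
```

Seated. Release, rise, and measure how well it is centred.

Call:
move_arm(targets=[[190,0,0,0,0],[120,0,0,0,0],[60,0,0,0,0],[0,0,0,0,0],[0,0,0,0,0],[0,0,0,0,0],[0,0,0,0,0],[0,0,0,-0.5,0],[0,0,0,-0.8,0],[0,0,0,-0.8,0],[0,0,0,-0.8,0],[0,0,0,-0.2,0],[0,0,0,0,0]])

```text
t: 46.32
tool_pos: [0.56, 0.0791, 0.2181]
tool_rot: [0.0, 0.146, 0.989, 0.0]
ft_force: [-0.8, -0.4, -0.7]
width: 0.0855
```

```bash
python3 - <<'E'
from h import *
im,W=cloud('wrist'); cv2.imwrite('pics/w8.png',im[:,:,::-1])
print(top(W,(.5595,.0785),.12,.145,.045))
E
python3 go.py .5597 .0787 .22 .4413 -.3588 .22
```

```text
(array([5.594e-01, 7.960e-02, 2.590e-02, 1.333e-01, 3.646e+03]), array([0.5576, 0.0802]))
t 46.38 p [0.5596 0.0791 0.2174] yaw 163.16 w 0.0854 tilt [-0.07  0.  ] F [-0.4  0.5 -0.2] q [-0.01  0.29  0.03  1.31  0.    0.29]
to [0.5597 0.0787 0.22  ] shift [-0.005 -0.009 -0.065] rows 0.1
to [ 0.4413 -0.3588  0.22  ] shift [-3.3500e-01 -1.1326e+01  3.0000e-03] rows 11.3
```

View pics/w8.png

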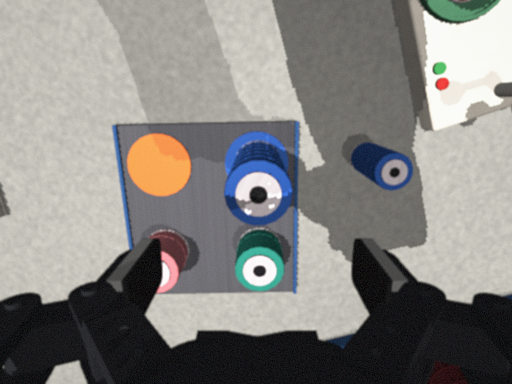

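Blue stands at (258,194) on its disc, within about 1 mm of the measured disc centre. Now orange.

Call:
move_arm(targets=[[0,0,-0.5,-0.065,0],[0,-0.028,-0.85,0,0],[0,-0.028,-0.85,0,0],[0,-0.028,-0.85,0,0],[0,-0.028,-0.85,0,0],[0,-0.028,-0.85,0,0],[0,-0.028,-0.85,0,0],[0,-0.028,-0.85,0,0],[0,-0.028,-0.85,0,0],[0,-0.028,-0.85,0,0],[0,-0.028,-0.85,0,0],[0,-0.028,-0.85,0,0],[0,-0.028,-0.85,0,0],[0,0,-0.4,0,0],[0,0,-0.24,0,0],[0,0,0,0,0],[0,0,0,0,0]])

```text
t: 48.5
tool_pos: [0.4416, -0.3582, 0.2211]
tool_rot: [0.0, 0.146, 0.989, 0.0]
ft_force: [-0.6, 0.3, 0.6]
width: 0.0855
```

```bash
python3 - <<'E'
from h import *
im,W=cloud('wrist');print(top(W,(.4413,-.3588),.11,.135,.05))
E
python3 go.py .4412 -.3588 .0815
```

```text
(array([ 4.410e-01, -3.592e-01,  2.590e-02,  1.224e-01,  3.258e+03]), array([ 0.4394, -0.3587]))
t 48.55 p [ 0.4417 -0.3581  0.2211] yaw 163.22 w 0.0856 tilt [0.01 0.01] F [ 0.3 -0.4 -0.9] q [-0.83  0.29  0.04  1.32  0.   -0.54]
to [ 0.4412 -0.3588  0.0815] shift [ 0.007 -0.02   3.491] rows 3.5
```

Call:
move_arm(targets=[[0,0.01,-0.02,0.63,0],[0,0,0,0.7,0],[0,0,0,0.7,0],[0,0,0,0.7,0],[0,0,0,0.5,0],[0,0,0,0.24,0],[0,0,0,0,0],[255,0,0,0,0],[255,0,0,0,0],[255,0,0,0,0],[255,0,0,0,0],[255,0,0,0,0],[255,0,0,0,0],[255,0,0,0,0]])

```text
t: 50.3
tool_pos: [0.4412, -0.3598, 0.0832]
tool_rot: [0.001, 0.146, 0.989, -0.0]
ft_force: [0.3, 1.6, 5.0]
width: 0.0507
```

Call:
move_arm(targets=[[255,0,0,-0.4,0],[255,0,0,-0.6,0],[255,0,0,-0.6,0],[255,0,0,-0.6,0],[255,0,0,-0.5,0],[255,0,0,-0.2,0],[255,0,0,0,0]])

```text
t: 51.18
tool_pos: [0.4408, -0.3597, 0.1982]
tool_rot: [0.0, 0.146, 0.989, -0.0]
ft_force: [-0.0, 0.1, -3.3]
width: 0.0506
```

```bash
python3 go.py .5300 -.0263 .21
```

```text
t 51.17 p [ 0.4408 -0.3597  0.1982] yaw 163.16 w 0.0506 tilt [ 0.01 -0.01] F [-0.   0.1 -3.3] q [-0.83  0.3  -0.    1.27  0.   -0.54]
to [ 0.53   -0.0263  0.21  ] shift [ 0.28   8.623 -0.296] rows 8.6
```

Call:
move_arm(targets=[[255,0,0.3,-0.1,0],[255,0.028,0.6,-0.1,0],[255,0.028,0.7,-0.1,0],[255,0.028,0.7,0,0],[255,0.028,0.7,0,0],[255,0.028,0.7,0,0],[255,0.028,0.7,0,0],[255,0.028,0.7,0,0],[255,0.028,0.7,0,0],[255,0.028,0.7,0,0],[255,0.028,0.7,0,0],[255,0.028,0.7,0,0],[255,0,0.5,0,0],[255,0,0.22,0,0],[255,0,0,0,0],[255,0,0,0,0]])

```text
t: 53.18
tool_pos: [0.5287, -0.0263, 0.2102]
tool_rot: [-0.0, 0.147, 0.989, -0.0]
ft_force: [0.4, -1.1, -2.8]
width: 0.051
```

```bash
python3 go.py .53 -.0263 .095
```

```text
t 53.17 p [ 0.5287 -0.0263  0.2102] yaw 163.15 w 0.051 tilt [-0.01 -0.01] F [ 0.4 -1.1 -2.8] q [-0.21  0.23 -0.07  1.27 -0.    0.09]
to [ 0.53   -0.0263  0.095 ] shift [-0.033  0.01   2.88 ] rows 2.9
```

Call:
move_arm(targets=[[255,-0.02,0.005,0.5,0],[255,0,0,0.6,0],[255,0,0,0.6,0],[255,0,0,0.5,0],[255,0,0,0.3,0],[255,0,0,0.2,0],[255,0,0,0.1,0],[255,0,0,0.04,0],[255,0,0,0,0],[255,0,0,0,0]])

```text
t: 54.42
tool_pos: [0.5299, -0.0261, 0.0969]
tool_rot: [0.0, 0.146, 0.989, -0.0]
ft_force: [-1.1, -1.2, -2.7]
width: 0.051
```

Call:
move_arm(targets=[[255,0,0,0.03,0],[255,0,0,0,0],[255,0,0,0,0]])

```text
t: 54.8
tool_pos: [0.5297, -0.026, 0.0954]
tool_rot: [-0.0, 0.146, 0.989, 0.0]
ft_force: [-0.5, 0.6, -3.1]
width: 0.0509
```

Call:
move_arm(targets=[[255,0,0,0.025,0],[255,0,0,0,0],[255,0,0,0,0]])

```text
t: 55.18
tool_pos: [0.5297, -0.0261, 0.0944]
tool_rot: [-0.0, 0.146, 0.989, 0.0]
ft_force: [-0.1, 0.2, -2.9]
width: 0.0509
```

Call:
move_arm(targets=[[255,0,0,0.015,0],[255,0,0,0,0],[255,0,0,0,0]])

```text
t: 55.55
tool_pos: [0.5299, -0.0261, 0.0942]
tool_rot: [0.0, 0.146, 0.989, -0.0]
ft_force: [-0.5, 1.4, 5.7]
width: 0.051
```

Call:
move_arm(targets=[[190,0,0,0,0],[120,0,0,0,0],[60,0,0,0,0],[0,0,0,0,0],[0,0,0,0,0],[0,0,0,0,0],[0,0,0,0,0],[0,0,0,-0.5,0],[0,0,0,-0.8,0],[0,0,0,-0.8,0],[0,0,0,-0.8,0],[0,0,0,-0.6,0],[0,0,0,0,0],[0,0,0,0,0]])

```text
t: 57.3
tool_pos: [0.5294, -0.026, 0.233]
tool_rot: [-0.0, 0.146, 0.989, 0.0]
ft_force: [-0.2, -0.1, -0.2]
width: 0.0852
```

```bash
python3 - <<'E'
from h import *
im,W=cloud('wrist'); cv2.imwrite('pics/w9.png',im[:,:,::-1])
for n,x,y,z in(('orange',.53,-.026,.134),('blue',.5597,.0787,.134),('rose',.627,-.0535,.067),('teal',.657,.052,.067)):print(n,top(W,(x,y),z-.01,z+.01,.04))
im,W=cloud('scene'); cv2.imwrite('pics/s2.png',im[:,:,::-1])
for n,x,y,z in(('orange',.53,-.026,.134),('blue',.5597,.0787,.134),('rose',.627,-.0535,.067),('teal',.657,.052,.067),('gold',.441,.309,.09)):print(n,top(W,(x,y),z-.01,z+.01,.04))
E
python3 go.py
```

```text
orange (array([ 5.297e-01, -2.540e-02,  2.600e-02,  1.334e-01,  3.218e+03]), array([ 0.5283, -0.0251]))
blue (array([5.592e-01, 7.960e-02, 2.620e-02, 1.333e-01, 3.363e+03]), array([0.5575, 0.0781]))
rose (array([ 6.272e-01, -5.400e-02,  2.600e-02,  6.620e-02,  1.715e+03]), array([ 0.6247, -0.0533]))
teal (array([6.56e-01, 5.03e-02, 2.54e-02, 6.56e-02, 5.47e+02]), array([0.649 , 0.0367]))
orange (array([ 5.305e-01, -2.340e-02,  2.680e-02,  1.327e-01,  3.190e+02]), array([ 0.5334, -0.0214]))
blue (array([5.595e-01, 8.270e-02, 2.710e-02, 1.328e-01, 3.550e+02]), array([0.5628, 0.0831]))
rose (array([ 6.266e-01, -5.080e-02,  2.720e-02,  6.570e-02,  3.340e+02]), array([ 0.6297, -0.0499]))
teal (array([6.57e-01, 5.51e-02, 2.65e-02, 6.57e-02, 3.72e+02]), array([0.6596, 0.0553]))
gold (array([4.421e-01, 3.118e-01, 2.810e-02, 8.770e-02, 3.010e+02]), array([0.4443, 0.3104]))
t 57.4 p [ 0.5293 -0.026   0.2327] yaw 163.16 w 0.0858 tilt [-0.1   0.02] F [-0.4  0.7 -0.4] q [-0.21  0.23 -0.02  1.33  0.    0.09]
```

View pics/w9.png

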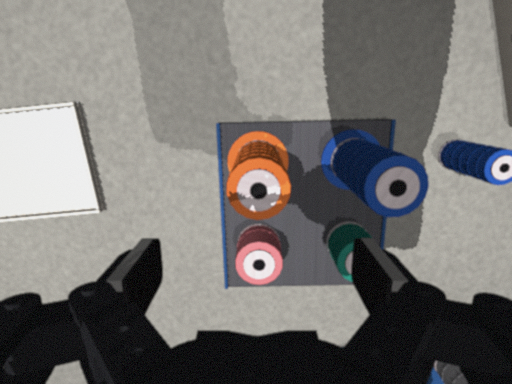

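View pics/s2.png

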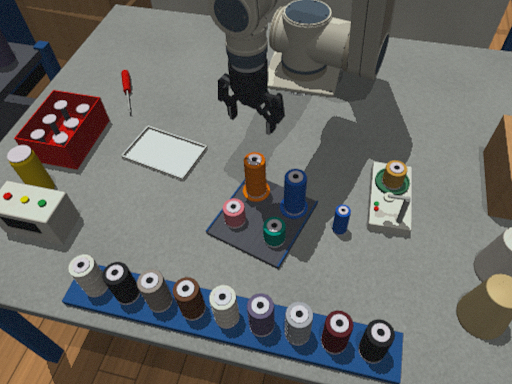

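Both pictures show every spool upright. Orange and blue are on their discs, gold is in the cup, rose and teal haven't moved, and the gripper is clear of everything. I'm handing in.

```bash
python3 -c "
from rig import close_job; print(close_job())"
```

```text
the job is handed in; nothing more can be done
None
```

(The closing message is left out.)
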